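# Put the washed bird-feeder fittings away in their caddy

### The job

The bird feeder's washed fittings are drying on the cork mat: put each away in the place shaped for it in the steel caddy - the long perch bar with steel ends in the long trough, the steel ring over the post, the round ceramic cup in the round well and the square steel dish in the square well - each right way up and fully down. Put the ceramic cup down, do not drop it. The solid steel disc and the short wooden offcut are not feeder parts: leave them where they lie on the mat.

Things in the scene. Friction and masses are not known exactly. Their poses are not given: they have to be found in the camera images.
- perch: Perch: straight teak bar 84 mm long overall (along its x axis), 20 mm wide (y), 24 mm high (z), with a 4 mm bright steel cap on both ends. To be moved into the trough. Lies on a cork mat 3 mm thick; origin at the centre of its underside, z up.
- collar: Steel ring, 54 mm outer diameter, 32 mm hole right through, 20 mm high. To be put over the post. Lies on a cork mat 3 mm thick; origin at the centre of its underside, z up.
- cup: Round white ceramic feed cup, straight sides, 56 mm outer diameter, 45 mm high, open at the top, wall 4 mm. To be put in the round well. Lies on a cork mat 3 mm thick; origin at the centre of its underside, z up.
- dish: Square steel feed dish, straight sides, 50 x 50 mm, 40 mm high, open at the top, wall 3 mm; x and y run along its sides. To be put in the square well; it fits in any of its four turns. Lies on a cork mat 3 mm thick; origin at the centre of its underside, z up.
- blank: Look-alike of the ring: solid steel disc without a hole, 54 mm diameter, 20 mm high. Leave it where it lies. Lies on a cork mat 3 mm thick; origin at the centre of its underside, z up.
- offcut: Look-alike of the perch: plain teak bar without steel caps, 54 mm long (x), 20 mm wide (y), 24 mm high. Leave it where it lies. A rubber stopper (24 mm across, 20 high) and a wooden block (26 x 16 x 12 mm) lie among the six things on the mat; they play no part. Lies on a cork mat 3 mm thick; origin at the centre of its underside, z up.
- trough: Long trough for the perch: rim 104 mm (x) by 40 mm (y) inside, 4 mm thick, 6 mm above the floor. One of 4 fixed inserts (112 mm square black plates, 4 mm thick, same yaw, any order, 2 x 2 at 115 mm) in a fixed steel caddy 250 mm square, its wall 15 mm above the table. Origin: centre of its underside, 4 mm above the table; floor at z = +4 mm.
- post: Flat insert with one upright post in its centre for the ring: post 12 mm diameter, rising 28 mm above the floor. One of 4 fixed inserts (112 mm square black plates, 4 mm thick, same yaw, any order, 2 x 2 at 115 mm) in a fixed steel caddy 250 mm square, its wall 15 mm above the table. Origin: centre of its underside, 4 mm above the table; floor at z = +4 mm.
- round_well: Round well for the cup: circular rim, inner diameter 76 mm, wall 4 mm, rising 8 mm above the floor, centred. One of 4 fixed inserts (112 mm square black plates, 4 mm thick, same yaw, any order, 2 x 2 at 115 mm) in a fixed steel caddy 250 mm square, its wall 15 mm above the table. Origin: centre of its underside, 4 mm above the table; floor at z = +4 mm.
- square_well: Square well for the dish: square rim, inner 70 x 70 mm along its x and y axes, wall 4 mm, rising 8 mm above the floor, centred. One of 4 fixed inserts (112 mm square black plates, 4 mm thick, same yaw, any order, 2 x 2 at 115 mm) in a fixed steel caddy 250 mm square, its wall 15 mm above the table. Origin: centre of its underside, 4 mm above the table; floor at z = +4 mm.
Not all that is in view belongs to the job. Of the things that look like the post, take the one that is nearest to the robot's base at the start.

How it is judged:
At the end, for the whole second after the job is handed in: Perch in trough (along it within 0.3 rad), ring over post, cup in round well, dish in square well: centres within 16 mm of the insert's centre, undersides within 3.5 mm of its floor, upright within 0.12 rad, at rest; disc and offcut within 30 mm of their start (horizontal distance between perch and trough below 0.016 m and z of perch in the frame of trough between 0.001 and 0.0075 m and angle between each of perch, collar, cup, dish's own z axis and vertical below 0.12 rad and linear speed of each of perch, collar, cup, dish below 0.02 m/s and horizontal distance between collar and post below 0.016 m and z of collar in the frame of post between 0.001 and 0.0075 m and horizontal distance between cup and round_well below 0.016 m and z of cup in the frame of round_well between 0.001 and 0.0075 m and horizontal distance between dish and square_well below 0.016 m and z of dish in the frame of square_well between 0.001 and 0.0075 m and angle between the x axis of perch and the x axis of trough, either way round below 0.3 rad and distance of each of blank, offcut from where it was at the start of the episode below 0.03 m); the robot touches nothing.
It fails at once if the solid disc is moved more than 30 mm (distance of blank from where it was at the start of the episode above 0.03 m).
It fails at once if the wooden offcut is moved more than 30 mm (distance of offcut from where it was at the start of the episode above 0.03 m).
It fails at once if the ceramic cup is dropped: out of the fingers with its underside more than 45 mm above the table (height (world z) of cup above 0.045 m and contact force between cup and the fingers below 0.02 N).
It also fails if it takes over 88 s, if anything falls off the work surface, if the arm or the gripper's body presses on something with over 40 N, if the wrist force passes 120 N, or if a joint passes its speed limit or range.

### The arm

A 7-joint arm with a two-finger parallel gripper is mounted at the origin on the work surface. World frame = base frame: x ahead of the robot, y to its left, z up, the work surface at z = 0. Lengths are in m, angles in rad, forces in N, time in s.
With the tool pointing down it reaches from about 0.425 to 0.875 m from the base axis. Payload 8.4 kg.
Tool frame: the origin (TCP) lies on the front face of the gripper's body, between the roots of the fingers; the fingertips stand 73 mm ahead of it and the grasp point (between the pads) lies 54 mm ahead of it (env.tips_ahead is the distance from the TCP to the fingertips, in m); z points along the fingers, y is the line along which they close (so a half turn about z gives the same grasp; the last joint's range is limited). The gripper opens to 85 mm and grips with 20 to 120 N. Pads are 22 mm wide; open, the fingers measure 114 mm over their backs; the gripper's body (76 mm by 85 mm) begins 54 mm behind the grasp point. The pads swing forward as they close: fully open they stand 13 mm farther back than shut.
Start: joints at [1.097, 0.333, 0.04, 1.465, -0.013, 1.343, -0.059], TCP at [0.238, -0.605, 0.304] pointing down, gripper open.
Joint ranges: [-2.58, 2.58], [-0.38, 2.09], [-1.3, 1.39], [0.25, 2.4], [-1.5, 4.64], [0.08, 2.09], [-2.65, 2.65]. Speed limits (rad/s): [2.22, 2.22, 2.79, 2.79, 3.14, 3.14, 3.14].

### API

Orientations are given as a unit quaternion [x, y, z, w].
In Python, from plant import status, vision, env gives the robot as it stands.
- The arm moves only by the tool send_rows, never from a script. Its argument "plan" is a list of rows, each a list of 7 numbers: the closure, from 0 (fully open) to 1 (shut), then the shift along the tool's x, y, z in mm, then the turn, a rotation vector about the tool's x, y, z in degrees. In form: [[grip, x, y, z, rx, ry, rz], ...]. A call has 1 to 5 rows; each row is the pose to reach, as a shift and turn from the pose commanded when the call began, along the tool's axes at that moment; what a row does not reach only later rows make up. A row lasts 1/12 s, in which the tool goes at most 41.7 mm and 7.16 degrees, less where a joint would pass 70% of its speed; a pose out of reach is approached as far as the arm can. A call with a gripper value outside its range is refused whole. The fingers move at their own pace and stop on an object; "force" is the grip in N (left out, the last holds). Time passes only in rows, so rows that repeat a pose let the fingers close. It gives the time, the measured TCP pose, the force, the opening and the grip force at its end, in the units of the state.
- status.observe(): the state, without advancing time (a new reading comes with each control period).
- vision.get_image(name): name is "scene" or "top" or "wrist"; returns a dict with "color" (384x512x3 uint8, red, green, blue), "depth" (384x512 float32, m along the optical axis (not along the pixel's ray), 0 where there is no reading), "fx", "fy", "cx", "cy" (pixels), "rvec" (rotation vector, rad) and "tvec" (3), from world to camera coordinates, as OpenCV has them. Camera axes: x right, y down, z forward; pixel columns grow to the right and rows downward; lengths in m; the calibration is good to about 2 mm. A picture is of the moment at which its call begins.
- env.job_done(): hands the job in; it is judged then, once.
Trained networks look in a picture, given as the dict that the camera call returned (one of the last four; its "shot" number tells which), for a name from the list of things; names that differ only in an ending like _2 or _b are one class to them, and where a whole thing is asked for, a point or a joint stands for the part that bears it (a point fixed in the world has none). Each returns a list of dicts, best first, with "p" (0 to 1); they miss things now and then, are a little off and sometimes report something else, mostly with a low value. They report only what shows in the picture. A call takes as long as a camera call. They do not tell look-alikes from the thing itself.
- vision.masks_of(picture, label): "pixels" (384x512 bool, what is visible of it) and "bbox" ([left, top, right, bottom] in pixels, round what is visible of it).
The state is a dict: "time": time; "q": joint angles; "dq": joint speeds; "effort": joint torques, N m; "position": TCP position; "ee_rot": TCP orientation; "wrist_force": force on the tool from outside, world axes, zero at the start; "ft_torque": the same for the moment, N m; "gripper_width": finger opening in m; "grip_force": force on a finger pad.
Only numpy, scipy, OpenCV 4.12 (cv2) and the standard library are available. Lean on these libraries where they do the work, as an engineer would, in place of code of your own. Each camera call takes 0.05 s, during which the arm holds its last target. There are 200 camera calls.

## Working session

There is one attempt and no reset: what is moved stays moved. The work goes in short steps, Python scripts to look and compute and a tool call to move; the robot and the scene stay as the last step left them, time stands still between calls to the robot, and variables do not carry over. Pictures are saved under pics/ and viewed, at most 14 in all, crops included, and the job is handed in when it is done.

Besides the shell and the picture viewer there is one more tool, called after "Emit:" as name([rows], argument=value, ...), one row to a line, values as JSON. send_rows: Moves the arm, as the interface text tells. Its arguments: {"type":"object","properties":{"plan":{"type":"array"},"force":{"type":"number"}},"required":["plan"]}

```bash
ls; mkdir -p pics
python3 - <<'E'
from plant import status, vision, env
import cv2,numpy as np
s=status.observe();print({k:np.round(v,4).tolist() for k,v in s.items()})
for n in("scene","top"):
    p=vision.get_image(n);cv2.imwrite(f"pics/{n}0.png",p["color"][:,:,::-1]);print(n,p["fx"],p["cx"],p["rvec"],p["tvec"])
E
```

```text
pics
{'time': 0.0, 'q': [1.0968, 0.3339, 0.0399, 1.4663, -0.0134, 1.3433, -0.0585], 'dq': [0.0003, 0.0007, 0.0008, 0.0007, 0.0011, -0.0008, -0.0007], 'effort': [-0.0008, -65.8576, 1.3647, -40.5566, 0.0165, 0.0128, -0.0], 'position': [0.2378, -0.6046, 0.303], 'ee_rot': [0.9825, 0.1863, -0.0002, -0.0008], 'wrist_force': [0.6765, 0.7798, -0.1604], 'ft_torque': [-0.0004, -0.0218, -0.0084], 'grip_force': 0.0, 'gripper_width': 0.0855}
scene 348.4217043704 262.66279907190443 [ 2.05046877  1.13558732 -0.50536835] [-0.20619541 -0.30248388  1.46209637]
top 412.10829963254423 258.49340302272674 [ 2.12933694 -2.13968749  0.17222793] [-0.10944621  0.55524779  0.94901218]
```

View pics/scene0.png

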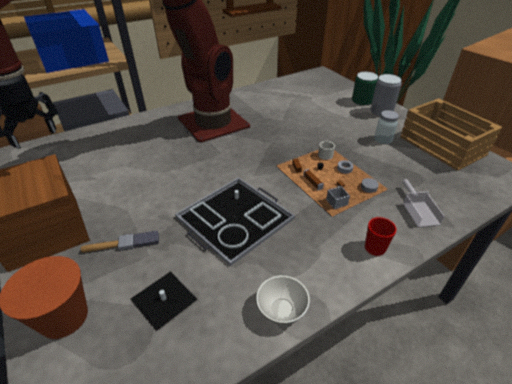

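View pics/top0.png

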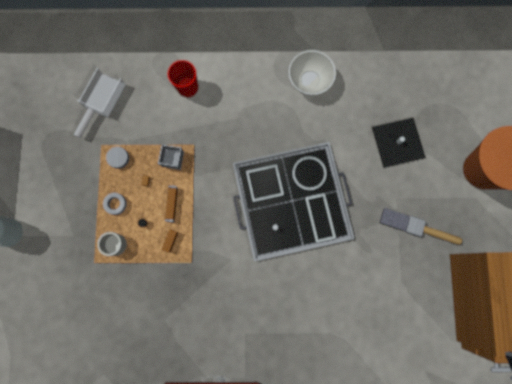

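The scene and top views show the caddy at top px (293,200). Its wells are: square (265,182), round (309,173), post (276,227), trough (320,216). The decoy post is at (400,142). On the mat are the cup (109,243), ring (115,204), disc (118,157), dish (171,156), perch (171,204) and offcut (170,242).

```bash
cat > h.py <<'E'
from plant import status, vision, env
import cv2,numpy as np
from scipy.spatial.transform import Rotation as R
def world(p,m):
    v,u=np.nonzero(m&(p["depth"]>0));d=p["depth"][v,u]
    c=np.c_[(u-p["cx"])/p["fx"]*d,(v-p["cy"])/p["fy"]*d,d]
    return (c-np.ravel(p["tvec"]))@R.from_rotvec(np.ravel(p["rvec"])).as_matrix()
def rect(P):
    """min-area rect of xy points (mm), yaw of long side in deg"""
    (cx,cy),(w,h),a=cv2.minAreaRect((P[:,:2]*1000).astype(np.float32))
    if h>w:w,h,a=h,w,a+90
    return np.round([cx,cy,w,h,(a+90)%180-90],1).tolist()
def survey(p,names,pmin=.3):
    for l in names:
        for r in vision.masks_of(p,l)[:3]:
            if r["p"]<pmin: continue
            P=world(p,r["pixels"])
            if len(P)<10: continue
            zt=np.percentile(P[:,2],95);T=P[P[:,2]>zt-.006]
            print(l,round(r["p"],2),np.round(r["bbox"]).tolist(),"ztop",round(zt*1000,1),"zmin",round(np.percentile(P[:,2],5)*1000,1),"top",rect(T),len(T),"all",rect(P))
OBJ=["perch","collar","cup","dish","blank","offcut"];PL=["trough","post","round_well","square_well"]
E
python3 - <<'E'
from h import *
for n in("top","scene"):
    p=vision.get_image(n);print(n);survey(p,OBJ+PL)
E
```

```text
top
perch 0.77 [166.0, 188.0, 179.0, 222.0] ztop 29.8 zmin 10.8 top [534.2, 104.0, 87.9, 20.2, -4.3] 272 all [534.5, 104.6, 88.4, 25.1, -1.0]
collar 0.53 [102.0, 191.0, 127.0, 212.0] ztop 24.9 zmin 3.5 top [535.0, 243.2, 50.0, 48.9, -54.6] 216 all [535.7, 243.6, 51.6, 50.0, 34.6]
cup 0.62 [96.0, 230.0, 126.0, 256.0] ztop 48.5 zmin 4.4 top [436.0, 240.9, 55.0, 53.6, 24.9] 137 all [441.4, 243.6, 67.8, 53.9, 27.2]
dish 0.65 [155.0, 146.0, 186.0, 171.0] ztop 43.1 zmin 3.4 top [651.8, 107.4, 51.8, 51.4, 80.5] 123 all [657.0, 112.1, 63.7, 60.3, 80.7]
offcut 0.53 [165.0, 229.0, 175.0, 254.0] ztop 29.2 zmin 3.1 top [444.0, 104.8, 52.5, 20.0, -21.2] 173 all [446.3, 108.3, 54.1, 28.7, -21.7]
trough 0.7 [293.0, 195.0, 345.0, 242.0] ztop 14.2 zmin 5.1 top [498.8, -263.5, 111.6, 109.9, -77.3] 1040 all [498.8, -263.0, 112.0, 110.5, -78.0]
post 0.92 [251.0, 202.0, 302.0, 258.0] ztop 11.1 zmin 5.0 top [474.0, -151.5, 112.6, 111.9, 12.4] 1931 all [474.0, -151.4, 112.6, 111.9, 12.2]
round_well 0.83 [282.0, 148.0, 339.0, 202.0] ztop 15.5 zmin 4.8 top [607.1, -239.0, 115.7, 110.3, 11.7] 592 all [609.0, 
[... 1042 characters left out ...]
, 233.0, 236.0] ztop 12.7 zmin 4.6 top [502.2, -266.7, 112.6, 111.2, -77.2] 626 all [501.7, -264.9, 116.3, 111.5, -77.4]
post 0.91 [215.0, 182.0, 265.0, 217.0] ztop 9.5 zmin 4.0 top [477.7, -154.3, 116.2, 113.7, 12.0] 855 all [474.4, -152.2, 122.2, 118.6, 12.4]
post 0.87 [134.0, 271.0, 196.0, 329.0] ztop 5.8 zmin 1.0 top [693.2, -473.9, 117.3, 113.0, 13.1] 2018 all [691.7, -474.2, 120.2, 113.1, 13.0]
round_well 0.73 [205.0, 218.0, 260.0, 264.0] ztop 14.5 zmin 4.6 top [618.2, -241.8, 119.5, 109.2, 10.8] 300 all [613.9, -240.1, 126.5, 117.5, 12.1]
square_well 0.65 [236.0, 198.0, 289.0, 232.0] ztop 14.9 zmin 4.7 top [595.5, -129.1, 114.9, 109.8, 13.2] 246 all [590.0, -127.1, 126.4, 118.5, 12.0]
```

```bash
cat >> h.py <<'E'
def go(*targets):
    """each target x,y,z mm (TCP), yaw deg of tool x; legs chained from the measured pose"""
    s=status.observe();p=np.array(s["position"])*1000;r=R.from_quat(s["ee_rot"])
    print("t",round(s["time"],2),"p",p.round(1),"yaw",round(np.degrees(np.arctan2(*r.as_matrix()[[1,0],0])),1),"w",round(s["gripper_width"]*1000,1),"F",np.round(s["wrist_force"],1),"grip",round(s["grip_force"],1))
    for x,y,z,a in targets:
        t=np.array([x,y,z]);q=R.from_euler("z",a,degrees=True)*R.from_euler("x",180,degrees=True)
        d=r.inv().apply(t-p);v=np.degrees((r.inv()*q).as_rotvec())
        print("  shift",d.round(1),"turn",v.round(2),"len",np.linalg.norm(d).round());p,r=t,q
E
python3 -c "
from h import *
print(env.tips_ahead)
go((535,103,200,-4.5),(535,103,90,-4.5))"
```

```text
0.0726
t 1.2 p [ 238.  -604.8  303.9] yaw 21.5 w 85.3 F [-0.6  0.3  0. ] grip 0.0
  shift [ 535.6 -549.9  103.9] turn [-0.    0.   25.98] len 775.0
  shift [  0.  -0. 110.] turn [0. 0. 0.] len 110.0
```

Emit:
send_rows([
  [0.4,27,-27,5,0,0,0],
  [0.4,54,-55,10,0,0,0],
  [0.4,80,-82,15,0,0,0],
  [0.4,107,-110,20,0,0,0],
  [0.4,134,-137,26,0,0,0],
], force=50)

```text
time: 1.62
position: [0.3129, -0.4266, 0.2779]
ee_rot: [0.983, 0.186, 0.0, 0.0]
wrist_force: [0.8, -0.7, -0.5]
gripper_width: 0.0513
grip_force: 0.0
```

Emit:
send_rows([
  [0.4,27,-27,5,0,0,0],
  [0.4,54,-55,10,0,0,0],
  [0.4,80,-82,15,0,0,0],
  [0.4,107,-110,20,0,0,0],
  [0.4,134,-137,26,0,0,0],
])

```text
time: 2.03
position: [0.3874, -0.25, 0.2522]
ee_rot: [0.983, 0.186, 0.0, 0.0]
wrist_force: [1.0, 0.2, 0.6]
gripper_width: 0.0512
grip_force: 0.0
```

Emit:
send_rows([
  [0.4,27,-27,5,0,0,0],
  [0.4,54,-55,10,0,0,0],
  [0.4,80,-82,15,0,0,0],
  [0.4,107,-110,20,0,0,0],
  [0.4,134,-137,26,0,0,0],
])

```text
time: 2.45
position: [0.462, -0.0733, 0.2263]
ee_rot: [0.982, 0.186, 0.001, 0.0]
wrist_force: [1.4, 0.2, -0.1]
gripper_width: 0.0514
grip_force: 0.0
```

Emit:
send_rows([
  [0.4,27,-27,5,0,0,6],
  [0.4,54,-55,10,0,0,12],
  [0.4,80,-82,15,0,0,18],
  [0.4,107,-110,20,0,0,24],
  [0.4,134,-138,26,0,0,26],
])

```text
time: 2.87
position: [0.5329, 0.0943, 0.2015]
ee_rot: [0.999, -0.043, 0.0, 0.0]
wrist_force: [0.9, -1.6, 0.2]
gripper_width: 0.0512
grip_force: 0.0
```

Run:
```python
from h import *
go((535,103,130,-4.5),(535,103,88,-4.5))
p=vision.get_image("wrist");cv2.imwrite("pics/w1.png",p["color"][:,:,::-1]);survey(p,OBJ)
go((535,103,130,-4.5),(535,103,88,-4.5))
```

```text
t 2.87 p [532.9  94.3 201.5] yaw -5.0 w 51.2 F [ 0.9 -1.6  0.2] grip 0.0
  shift [ 1.2 -8.8 71.5] turn [ 0.03 -0.05 -0.47] len 72.0
  shift [ 0. -0. 42.] turn [0. 0. 0.] len 42.0
perch 0.89 [237.0, 136.0, 264.0, 241.0] ztop 27.9 zmin 25.4 top [534.2, 103.1, 88.4, 20.0, -4.7] 2155 all [528.1, 104.0, 100.8, 21.9, -3.1]
collar 0.93 [66.0, 168.0, 134.0, 227.0] ztop 23.7 zmin 7.5 top [536.0, 243.6, 53.2, 53.0, 61.8] 1905 all [533.4, 249.0, 66.7, 53.2, -65.0]
cup 0.81 [91.0, 261.0, 153.0, 334.0] ztop 46.9 zmin 5.1 top [481.1, 198.1, 178.8, 5.9, -42.5] 59 all [480.5, 197.7, 176.0, 36.8, -52.1]
dish 0.91 [191.0, 0.0, 266.0, 81.0] ztop 43.2 zmin 4.9 top [651.6, 105.5, 50.3, 49.9, -9.2] 1343 all [658.2, 108.7, 63.2, 59.8, -8.5]
blank 0.76 [24.0, 20.0, 106.0, 93.0] ztop 23.9 zmin 11.1 top [653.2, 242.4, 53.3, 53.0, 9.8] 4015 all [653.6, 242.8, 54.5, 54.2, 76.0]
blank 0.64 [194.0, 0.0, 266.0, 81.0] ztop 43.2 zmin 4.8 top [651.6, 105.5, 50.3, 49.9, -9.2] 1345 all [657.9, 108.6, 63.2, 59.8, -7.8]
offcut 0.59 [240.0, 242.0, 278.0, 305.0] ztop 27.9 zmin 5.8 top [443.8, 103.8, 53.8, 20.2, -20.0] 1064 all [434.8, 105.5, 72.8, 26.8, -18.5]
t 3.22 p [532.3  92.3 201.4] yaw -4.6 w 51.5 F [-0.2 -0.2 -0.8] grip 0.0
  shift [  1.8 -10.9  71.4] turn [ 0.04 -0.01 -0.11] len 72.0
  shift [ 0. -0. 42.] turn [0. 0. 0.] len 42.0
```

Emit:
send_rows([
  [0.4,2,-10.8,35,0,0,0],
  [0.4,2,-10.8,65,0,0,0],
  [0.4,2,-10.8,90,0,0,0],
  [0.4,2,-10.8,108,0,0,0],
  [0.4,2,-10.8,115,0,0,0],
])

```text
time: 3.63
position: [0.5338, 0.1024, 0.0839]
ee_rot: [0.999, -0.04, -0.002, 0.001]
wrist_force: [-0.9, 0.2, -0.0]
gripper_width: 0.0513
grip_force: 0.0
```

Emit:
send_rows([
  [1,0,0,0,0,0,0],
  [1,0,0,0,0,0,0],
  [1,0,0,0,0,0,0],
  [1,0,0,0,0,0,0],
  [1,0,0,0,0,0,0],
])

```text
time: 4.05
position: [0.5362, 0.1043, 0.0879]
ee_rot: [0.999, -0.04, 0.001, -0.0]
wrist_force: [-2.0, -1.1, 7.6]
gripper_width: 0.0187
grip_force: 50.1
```

Emit:
send_rows([
  [1,0,0,-5,0,0,0],
  [1,0,0,-20,0,0,0],
  [1,0,0,-40,0,0,0],
  [1,0,0,-65,0,0,0],
  [1,0,0,-80,0,0,0],
])

```text
time: 4.47
position: [0.5357, 0.1048, 0.1691]
ee_rot: [0.999, -0.039, 0.001, -0.0]
wrist_force: [0.7, -0.5, 0.0]
gripper_width: 0.0186
grip_force: 49.2
```

Run:
```python
from h import *
go((499.5,-264,170,12.2),(499.5,-264,93,12.2))
```

```text
t 4.47 p [535.7 104.8 169.1] yaw -4.5 w 18.6 F [ 0.7 -0.5  0. ] grip 49.2
  shift [ -7.2 370.5  -1.2] turn [ -0.02  -0.13 -16.7 ] len 371.0
  shift [ 0. -0. 77.] turn [0. 0. 0.] len 77.0
```

Emit:
send_rows([
  [1,-1,37,0,0,0,0],
  [1,-2,74,0,0,0,0],
  [1,-3,111,0,0,0,0],
  [1,-3,148,0,0,0,0],
  [1,-4,185,0,0,0,0],
])

```text
time: 4.88
position: [0.5163, -0.0813, 0.1672]
ee_rot: [0.999, -0.039, 0.001, 0.0]
wrist_force: [0.7, 0.2, -0.9]
gripper_width: 0.0186
grip_force: 49.2
```

Emit:
send_rows([
  [1,-1,37,0,0,0,-5],
  [1,-2,74,0,0,0,-10],
  [1,-2,111,0,0,0,-14],
  [1,-3,148,0,0,0,-16.7],
  [1,-3,185,0,0,0,-16.7],
])

```text
time: 5.3
position: [0.4985, -0.2657, 0.1671]
ee_rot: [0.994, 0.108, 0.0, 0.0]
wrist_force: [1.3, -0.2, -0.2]
gripper_width: 0.0184
grip_force: 49.2
```

Emit:
send_rows([
  [1,0,0,0,0,0,0],
  [1,0,0,0,0,0,0],
])

```text
time: 5.47
position: [0.4982, -0.2665, 0.1666]
ee_rot: [0.995, 0.104, 0.0, 0.0]
wrist_force: [-0.5, 0.4, -0.5]
gripper_width: 0.0186
grip_force: 49.2
```

Run:
```python
from h import *
p=vision.get_image("wrist");cv2.imwrite("pics/w2.png",p["color"][:,:,::-1]);survey(p,["perch","trough"])
go((499.5,-264,110,12.2),(499.5,-264,93,12.2))
```

```text
perch 0.68 [34.0, 123.0, 194.0, 258.0] ztop 9.2 zmin 6.8 top [472.8, -151.6, 116.7, 114.1, -77.6] 17983 all [472.7, -151.2, 117.3, 114.1, -77.6]
perch 0.66 [239.0, 160.0, 282.0, 332.0] ztop 106.5 zmin 103.1 top [496.6, -268.1, 88.6, 20.7, 12.0] 6233 all [460.1, -275.6, 163.1, 36.1, 12.5]
trough 0.87 [186.0, 123.0, 331.0, 256.0] ztop 14.0 zmin 6.9 top [498.8, -265.4, 111.8, 111.6, -77.7] 6703 all [498.7, -264.4, 114.1, 112.4, -77.8]
t 5.62 p [ 499.4 -262.5  166.6] yaw 12.3 w 18.3 F [-0.6  1.   0.6] grip 49.2
  shift [-0.2  1.5 56.6] turn [-0.03 -0.03  0.06] len 57.0
  shift [ 0. -0. 17.] turn [0. 0. 0.] len 17.0
```

View pics/w2.png

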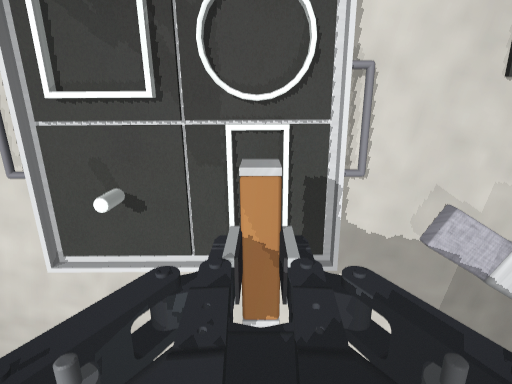

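The wrist view shows the perch (px 260,240) held level and over the trough (rim from 228 to 290). It is in line with it.

Emit:
send_rows([
  [1,1,0,25,0,0,0],
  [1,1,0,45,0,0,0],
  [1,1,0,60,0,0,0],
  [1,1,0,68,0,0,0],
  [1,1,0,73,0,0,0],
])

```text
time: 6.03
position: [0.4999, -0.2622, 0.0927]
ee_rot: [0.994, 0.107, -0.001, -0.001]
wrist_force: [-18.6, 9.7, 67.5]
gripper_width: 0.0186
grip_force: 58.2
```

Emit:
send_rows([
  [1,0,0,0,0,0,0],
  [0.4,0,0,0,0,0,0],
  [0.4,0,0,0,0,0,0],
  [0.4,0,0,0,0,0,0],
  [0.4,0,0,0,0,0,0],
])

```text
time: 6.45
position: [0.5002, -0.2637, 0.0937]
ee_rot: [0.994, 0.106, 0.0, 0.0]
wrist_force: [-0.7, -1.1, 0.3]
gripper_width: 0.0513
grip_force: 0.0
```

Emit:
send_rows([
  [0.4,0,0,-15,0,0,0],
  [0.4,0,0,-40,0,0,0],
  [0.2,0,0,-70,0,0,0],
  [0,0,0,-95,0,0,0],
  [0,0,0,-105,0,0,0],
])

```text
time: 6.87
position: [0.5013, -0.2641, 0.2023]
ee_rot: [0.994, 0.106, 0.002, 0.001]
wrist_force: [0.3, -0.0, -0.1]
gripper_width: 0.0842
grip_force: 0.0
```

Run:
```python
from h import *
p=vision.get_image("wrist");survey(p,["perch","trough","post"])
go((536.5,243.2,190,12.2),(536.5,243.2,90,12.2))
```

```text
perch 0.76 [247.0, 140.0, 270.0, 244.0] ztop 33.0 zmin 30.2 top [498.9, -264.0, 87.9, 19.7, 12.6] 2226 all [499.1, -263.4, 88.6, 20.9, 12.6]
perch 0.74 [190.0, 0.0, 328.0, 123.0] ztop 15.6 zmin 6.7 top [603.9, -242.5, 109.1, 94.5, -77.1] 1913 all [602.8, -242.2, 113.5, 97.5, -77.9]
trough 0.68 [198.0, 125.0, 320.0, 246.0] ztop 14.2 zmin 6.8 top [498.2, -265.4, 112.8, 111.7, 12.4] 5365 all [496.0, -266.0, 118.8, 115.0, 13.3]
trough 0.58 [66.0, 125.0, 202.0, 241.0] ztop 9.2 zmin 6.8 top [474.9, -161.7, 130.3, 114.0, -78.2] 13620 all [474.9, -161.7, 130.3, 114.0, -78.2]
post 0.59 [67.0, 123.0, 202.0, 243.0] ztop 9.2 zmin 6.8 top [474.2, -160.4, 133.0, 116.0, -77.9] 13801 all [473.9, -160.2, 133.3, 116.6, -77.9]
t 7.07 p [ 499.6 -263.6  197.5] yaw 12.2 w 85.3 F [-0.5  0.3 -0.3] grip 0.0
  shift [ 142.9 -487.7    7.6] turn [-0.02  0.03 -0.04] len 508.0
  shift [  0.  -0. 100.] turn [0. 0. 0.] len 100.0
```

Emit:
send_rows([
  [0,9,-32,0,0,0,0],
  [0,19,-65,0,0,0,0],
  [0,28,-97,1,0,0,0],
  [0,38,-130,2,0,0,0],
  [0,48,-163,3,0,0,0],
])

```text
time: 7.48
position: [0.5115, -0.0927, 0.1935]
ee_rot: [0.994, 0.106, -0.001, -0.0]
wrist_force: [1.1, 0.6, 1.4]
gripper_width: 0.0852
grip_force: 0.0
```

Emit:
send_rows([
  [0,9,-32,0,0,0,0],
  [0,19,-65,0,0,0,0],
  [0,28,-97,1,0,0,0],
  [0,38,-130,2,0,0,0],
  [0,48,-163,3,0,0,0],
])

```text
time: 7.9
position: [0.5241, 0.0766, 0.1906]
ee_rot: [0.994, 0.106, -0.001, -0.0]
wrist_force: [0.1, -0.3, 1.1]
gripper_width: 0.0854
grip_force: 0.0
```

Emit:
send_rows([
  [0,9,-32,6,0,0,0],
  [0,19,-65,14,0,0,0],
  [0,28,-97,24,0,0,0],
  [0,38,-130,36,0,0,0],
  [0,47,-162,46,0,0,0],
])

```text
time: 8.32
position: [0.5358, 0.2447, 0.1436]
ee_rot: [0.994, 0.106, -0.001, 0.0]
wrist_force: [0.6, -0.5, -0.1]
gripper_width: 0.0855
grip_force: 0.0
```

Emit:
send_rows([
  [0,0,0,0,0,0,0],
])

```text
time: 8.4
position: [0.5335, 0.2505, 0.1427]
ee_rot: [0.994, 0.11, -0.002, -0.002]
wrist_force: [-1.3, -0.2, 0.9]
gripper_width: 0.0851
grip_force: 0.0
```

Run:
```python
from h import *
p=vision.get_image("wrist");cv2.imwrite("pics/w3.png",p["color"][:,:,::-1]);survey(p,["collar","cup","blank"])
go((536.5,243.2,78,12.2))
```

```text
collar 0.86 [234.0, 166.0, 310.0, 243.0] ztop 23.8 zmin 9.1 top [536.2, 244.1, 53.1, 52.4, 10.9] 2945 all [536.3, 244.1, 53.1, 52.4, 10.9]
cup 0.87 [211.0, 283.0, 278.0, 329.0] ztop 47.7 zmin 6.4 top [499.0, 249.8, 87.2, 38.0, 8.2] 467 all [480.6, 239.4, 123.6, 55.4, -2.0]
blank 0.82 [269.0, 0.0, 365.0, 75.0] ztop 24.0 zmin 18.3 top [646.2, 241.5, 53.3, 39.0, -77.2] 5638 all [649.5, 239.5, 59.1, 44.8, -77.5]
t 8.6 p [536.6 242.3 145.1] yaw 12.1 w 85.2 F [-0.1  0.   0.7] grip 0.0
  shift [ 0.3 -0.9 67.1] turn [ 0.04  0.12 -0.06] len 67.0
```

Emit:
send_rows([
  [0,0,-1.5,25,0,0,0],
  [0,0,-1.5,45,0,0,0],
  [0,0,-1.5,58,0,0,0],
  [0,0,-1.5,65,0,0,0],
  [0,0,-1.5,67,0,0,0],
], force=60)

```text
time: 9.02
position: [0.5363, 0.2437, 0.0782]
ee_rot: [0.994, 0.105, -0.001, 0.0]
wrist_force: [0.3, -0.1, 0.6]
gripper_width: 0.0857
grip_force: 0.0
```

Emit:
send_rows([
  [0,0,0,0,0,0,0],
  [1,0,0,0,0,0,0],
  [1,0,0,0,0,0,0],
  [1,0,0,0,0,0,0],
  [1,0,0,0,0,0,0],
])

```text
time: 9.43
position: [0.5371, 0.2453, 0.0808]
ee_rot: [0.994, 0.106, 0.001, -0.0]
wrist_force: [-2.1, -1.6, 9.8]
gripper_width: 0.0512
grip_force: 62.2
```

Emit:
send_rows([
  [1,0,0,-5,0,0,0],
  [1,0,0,-20,0,0,0],
  [1,0,0,-45,0,0,0],
  [1,0,0,-75,0,0,0],
  [1,0,0,-90,0,0,0],
])

```text
time: 9.85
position: [0.5372, 0.2457, 0.1728]
ee_rot: [0.994, 0.106, 0.002, -0.001]
wrist_force: [1.5, 0.1, -1.2]
gripper_width: 0.0514
grip_force: 63.2
```

Run:
```python
from h import *
p=vision.get_image("wrist");cv2.imwrite("pics/w4.png",p["color"][:,:,::-1]);survey(p,["collar"])
go((474.5,-152,170,12.2))
```

```text
t 9.95 p [537.9 245.9 172.9] yaw 12.2 w 51.3 F [ 0.5  0.7 -1.9] grip 63.2
  shift [-145.9  375.6    1.8] turn [-0.04 -0.32 -0.02] len 403.0
```

View pics/w4.png

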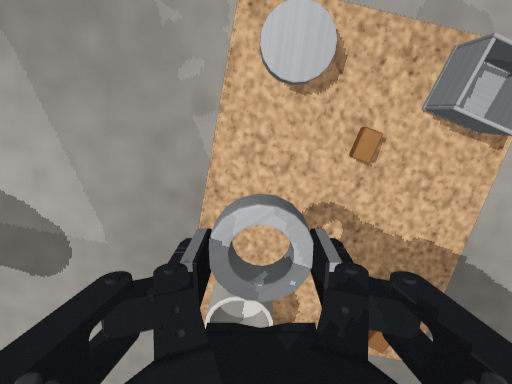

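The wrist view shows the ring (262,247) level between the pads, with the disc (298,40) untouched.

Emit:
send_rows([
  [1,-12,30,0,0,0,0],
  [1,-25,64,0,0,0,0],
  [1,-39,101,0,0,0,0],
  [1,-53,137,0,0,0,0],
  [1,-67,172,0,0,0,0],
])

```text
time: 10.37
position: [0.5061, 0.0607, 0.1684]
ee_rot: [0.994, 0.106, -0.001, 0.0]
wrist_force: [0.4, -0.6, -0.8]
gripper_width: 0.0507
grip_force: 63.2
```

Emit:
send_rows([
  [1,-14,36,0,0,0,0],
  [1,-28,72,0,0,0,0],
  [1,-42,108,0,0,0,0],
  [1,-55,142,0,0,0,0],
  [1,-67,172,0,0,0,0],
])

```text
time: 10.78
position: [0.4767, -0.1221, 0.1686]
ee_rot: [0.994, 0.105, -0.001, 0.0]
wrist_force: [1.6, 0.0, -3.1]
gripper_width: 0.0508
grip_force: 63.2
```

Emit:
send_rows([
  [1,-8,20,10,0,0,0],
  [1,-12,31,20,0,0,0],
  [1,-12,31,30,0,0,0],
  [1,-12,31,30,0,0,0],
  [1,-12,31,30,0,0,0],
])

```text
time: 11.2
position: [0.4727, -0.1503, 0.1383]
ee_rot: [0.994, 0.107, -0.001, -0.001]
wrist_force: [0.6, 0.8, -0.4]
gripper_width: 0.0512
grip_force: 63.2
```

Run:
```python
from h import *
p=vision.get_image("wrist");cv2.imwrite("pics/w5.png",p["color"][:,:,::-1]);survey(p,["collar"])
P=world(p,np.ones((384,512),bool));k=(np.hypot(P[:,0]-474.5e-3,P[:,1]+152e-3)<.012)&(P[:,2]>.025);Q=P[k];print(len(Q),Q.mean(0),Q[:,2].max() if len(Q) else 0)
go((474.5,-152,88,12.2))
```

```text
collar 0.65 [209.0, 194.0, 316.0, 301.0] ztop 81.1 zmin 64.0 top [471.8, -151.3, 53.7, 51.2, 12.7] 5799 all [442.2, -157.0, 113.9, 69.1, 16.8]
3917 [ 0.48294528 -0.15015539  0.14998169] 0.1592257791779931
t 11.3 p [ 473.4 -150.5  139.4] yaw 12.3 w 51.1 F [-0.3 -0.2 -0.9] grip 63.2
  shift [ 0.7  1.7 51.4] turn [-0.04 -0.01  0.13] len 51.0
```

View pics/w5.png

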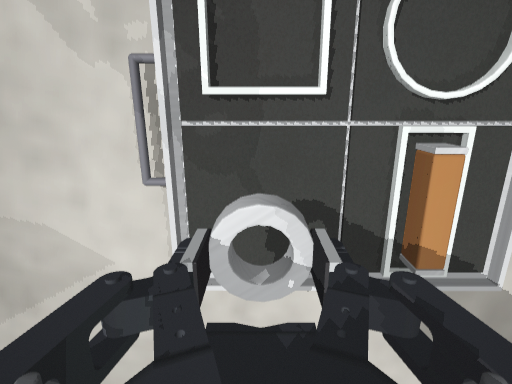

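The ring is over the post, whose tip shows faintly in the hole near (262,270). The perch sits in the trough (435,205).

Emit:
send_rows([
  [1,1.5,1.5,15,0,0,0],
  [1,1.5,1.5,28,0,0,0],
  [1,1.5,1.5,38,0,0,0],
  [1,1.5,1.5,46,0,0,0],
  [1,1.5,1.5,51,0,0,0],
])

```text
time: 11.72
position: [0.4746, -0.1528, 0.0876]
ee_rot: [0.994, 0.107, -0.0, -0.0]
wrist_force: [0.6, 0.2, -2.1]
gripper_width: 0.0509
grip_force: 63.2
```

Emit:
send_rows([
  [1,0,0,0.5,0,0,0],
  [0,0,0,0.5,0,0,0],
  [0,0,0,0.5,0,0,0],
  [0,0,0,0,0,0,0],
  [0,0,0,0,0,0,0],
])

```text
time: 12.13
position: [0.4751, -0.1537, 0.089]
ee_rot: [0.994, 0.106, 0.001, 0.0]
wrist_force: [-0.1, -0.1, 0.2]
gripper_width: 0.0853
grip_force: 0.0
```

Emit:
send_rows([
  [0,0,0,-10,0,0,0],
  [0,0,0,-35,0,0,0],
  [0,0,0,-70,0,0,0],
  [0,0,0,-100,0,0,0],
  [0,0,0,-110,0,0,0],
])

```text
time: 12.55
position: [0.4765, -0.1537, 0.2037]
ee_rot: [0.994, 0.106, 0.003, 0.001]
wrist_force: [0.6, -1.3, -0.2]
gripper_width: 0.0853
grip_force: 0.0
```

Run:
```python
from h import *
p=vision.get_image("wrist");survey(p,["collar"])
go((437,240.5,190,12.2),(437,240.5,100,12.2))
```

```text
collar 0.59 [230.0, 160.0, 289.0, 218.0] ztop 28.9 zmin 14.4 top [473.8, -154.1, 52.6, 51.9, -16.1] 1811 all [473.7, -154.0, 52.9, 52.3, -13.1]
t 12.65 p [ 476.  -153.9  201.4] yaw 12.2 w 85.3 F [-0.  -0.8 -1.2] grip 0.0
  shift [  44.9 -393.8   10.4] turn [ 0.18 -0.25 -0.03] len 396.0
  shift [ 0. -0. 90.] turn [0. 0. 0.] len 90.0
```

Emit:
send_rows([
  [0,3,-30,0,0,0,0],
  [0,7,-65,0,0,0,0],
  [0,11,-100,0,0,0,0],
  [0,15,-135,0,0,0,0],
  [0,19,-170,0,0,0,0],
])

```text
time: 13.07
position: [0.4563, 0.018, 0.1974]
ee_rot: [0.994, 0.106, -0.001, -0.0]
wrist_force: [1.0, -0.2, 0.1]
gripper_width: 0.0855
grip_force: 0.0
```

Emit:
send_rows([
  [0,4,-35,0,0,0,0],
  [0,8,-70,0,0,0,0],
  [0,12,-105,0,0,0,0],
  [0,16,-140,0,0,0,0],
  [0,19,-170,0,0,0,0],
])

```text
time: 13.48
position: [0.439, 0.189, 0.1976]
ee_rot: [0.994, 0.107, -0.0, -0.0]
wrist_force: [1.3, -0.9, -0.6]
gripper_width: 0.0854
grip_force: 0.0
```

Emit:
send_rows([
  [0,4,-30,5,0,0,0],
  [0,7,-54,15,0,0,0],
  [0,7,-54,25,0,0,0],
  [0,7,-54,30,0,0,0],
  [0,7,-54,30,0,0,0],
])

```text
time: 13.9
position: [0.4346, 0.2399, 0.1664]
ee_rot: [0.994, 0.106, -0.002, 0.001]
wrist_force: [-1.3, -1.4, -1.1]
gripper_width: 0.0856
grip_force: 0.0
```

Run:
```python
from h import *
p=vision.get_image("wrist");cv2.imwrite("pics/w6.png",p["color"][:,:,::-1]);survey(p,["cup"])
go((437,240.5,86,12.2))
```

```text
cup 0.86 [215.0, 157.0, 299.0, 248.0] ztop 48.2 zmin 7.0 top [436.2, 240.7, 55.2, 54.8, 80.6] 1562 all [427.0, 236.6, 71.6, 69.6, -10.8]
t 14.0 p [435.6 239.8 167.9] yaw 12.1 w 85.8 F [ 0.1 -0.1  0. ] grip 0.0
  shift [ 1.6 -0.5 81.9] turn [ 0.03  0.07 -0.12] len 82.0
```

View pics/w6.png

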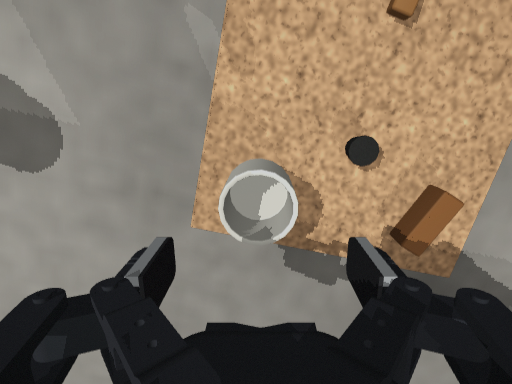

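The cup rim (258,205) is centred between the open pads, with nothing in the fingers' way.

Emit:
send_rows([
  [0,1,-0.5,25,0,0,0],
  [0,1,-0.5,47,0,0,0],
  [0,1,-0.5,65,0,0,0],
  [0,1,-0.5,75,0,0,0],
  [0,1,-0.5,80,0,0,0],
], force=45)

```text
time: 14.42
position: [0.4364, 0.2407, 0.0874]
ee_rot: [0.994, 0.105, -0.001, 0.0]
wrist_force: [-1.2, 0.7, -0.7]
gripper_width: 0.0854
grip_force: 0.0
```

Emit:
send_rows([
  [0,0,0,0,0,0,0],
  [1,0,0,0,0,0,0],
  [1,0,0,0,0,0,0],
  [1,0,0,0,0,0,0],
  [1,0,0,0,0,0,0],
])

```text
time: 14.83
position: [0.4371, 0.2421, 0.0898]
ee_rot: [0.994, 0.106, 0.001, 0.0]
wrist_force: [-2.3, -2.0, 10.0]
gripper_width: 0.0555
grip_force: 46.2
```

Emit:
send_rows([
  [1,0,0,-3,0,0,0],
  [1,0,0,-10,0,0,0],
  [1,0,0,-20,0,0,0],
  [1,0,0,-32,0,0,0],
  [1,0,0,-40,0,0,0],
])

```text
time: 15.25
position: [0.4369, 0.2422, 0.1303]
ee_rot: [0.994, 0.106, 0.001, -0.0]
wrist_force: [-0.2, 0.3, -0.3]
gripper_width: 0.0554
grip_force: 47.8
```

Run:
```python
from h import *
p=vision.get_image("wrist");survey(p,["cup"])
go((609,-239,135,12.2))
```

```text
cup 0.62 [197.0, 188.0, 322.0, 327.0] ztop 88.6 zmin 47.9 top [435.8, 240.7, 55.5, 55.5, 59.9] 4184 all [404.0, 224.7, 123.4, 79.2, 8.1]
t 15.35 p [437.4 242.4 130.4] yaw 12.2 w 55.4 F [ 0.3  0.2 -2.2] grip 47.8
  shift [ 66.3 506.7  -4.6] turn [-0.02 -0.19 -0.04] len 511.0
```

Emit:
send_rows([
  [1,3,20,0,0,0,0],
  [1,7,50,0,0,0,0],
  [1,11,85,0,0,0,0],
  [1,15,120,0,0,0,0],
  [1,20,153,0,0,0,0],
])

```text
time: 15.77
position: [0.4884, 0.0945, 0.1282]
ee_rot: [0.994, 0.106, -0.0, 0.0]
wrist_force: [0.5, -0.5, -1.7]
gripper_width: 0.0558
grip_force: 47.9
```

Emit:
send_rows([
  [1,4,34,0,0,0,0],
  [1,9,68,0,0,0,0],
  [1,13,102,0,0,0,0],
  [1,18,136,0,0,0,0],
  [1,22,170,0,0,0,0],
])

```text
time: 16.18
position: [0.5459, -0.0669, 0.1282]
ee_rot: [0.994, 0.106, 0.0, 0.0]
wrist_force: [0.8, 0.1, -1.0]
gripper_width: 0.0556
grip_force: 47.9
```

Emit:
send_rows([
  [1,4,34,0,0,0,0],
  [1,9,68,0,0,0,0],
  [1,13,102,0,0,0,0],
  [1,18,136,0,0,0,0],
  [1,22,160,0,0,0,0],
])

```text
time: 16.6
position: [0.6009, -0.2209, 0.1278]
ee_rot: [0.995, 0.105, -0.0, 0.001]
wrist_force: [-1.1, 0.1, -1.3]
gripper_width: 0.0556
grip_force: 47.9
```

Emit:
send_rows([
  [1,2,15,0,0,0,0],
  [1,3,22,0,0,0,0],
  [1,3,22,0,0,0,0],
  [1,3,22,0,0,0,0],
])

```text
time: 16.93
position: [0.6082, -0.2367, 0.1279]
ee_rot: [0.994, 0.106, -0.0, -0.001]
wrist_force: [-0.9, 0.7, -1.2]
gripper_width: 0.0557
grip_force: 47.9
```

Run:
```python
from h import *
p=vision.get_image("wrist");cv2.imwrite("pics/w7.png",p["color"][:,:,::-1]);survey(p,["cup","round_well"])
go((609.5,-239.5,96,12.2))
```

```text
cup 0.96 [199.0, 188.0, 324.0, 330.0] ztop 86.2 zmin 45.4 top [606.8, -238.0, 55.8, 55.6, -21.4] 4169 all [577.6, -237.1, 113.8, 72.3, 9.5]
round_well 0.89 [180.0, 123.0, 353.0, 238.0] ztop 15.7 zmin 6.9 top [630.8, -236.8, 110.2, 69.7, -78.6] 1602 all [627.6, -237.2, 113.6, 79.8, -78.8]
t 17.08 p [ 608.4 -235.9  128.4] yaw 12.3 w 55.3 F [-0.   0.8 -1.3] grip 47.9
  shift [ 0.3  3.8 32.4] turn [-0.04  0.    0.1 ] len 33.0
```

View pics/w7.png

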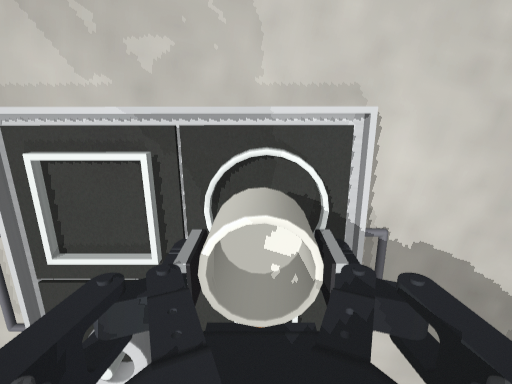

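The cup (262,270) is held upright just above the round well, whose ring (267,200) shows behind it.

Emit:
send_rows([
  [1,3,2,0,0,0,0],
  [1,3,2,8,0,0,0],
  [1,3,2,16,0,0,0],
  [1,3,2,24,0,0,0],
  [1,3,2,29,0,0,0],
])

```text
time: 17.5
position: [0.6111, -0.2388, 0.0974]
ee_rot: [0.994, 0.106, -0.001, -0.0]
wrist_force: [0.6, 0.3, -1.4]
gripper_width: 0.0559
grip_force: 47.9
```

Emit:
send_rows([
  [1,0,0,1,0,0,0],
  [1,0,0,2,0,0,0],
  [1,0,0,2.5,0,0,0],
  [1,0,0,2.5,0,0,0],
])

```text
time: 17.83
position: [0.6119, -0.2391, 0.097]
ee_rot: [0.994, 0.106, 0.0, 0.0]
wrist_force: [1.8, -0.5, 0.4]
gripper_width: 0.0555
grip_force: 47.9
```

Run:
```python
from h import *
p=vision.get_image("wrist");survey(p,["cup","round_well"])
go((610,-240,96,12.2))
```

```text
cup 0.68 [199.0, 187.0, 323.0, 328.0] ztop 55.2 zmin 14.5 top [610.8, -240.5, 55.4, 55.3, -6.2] 4130 all [598.0, -231.2, 86.8, 55.9, -37.1]
round_well 0.7 [160.0, 132.0, 366.0, 309.0] ztop 15.7 zmin 6.8 top [618.9, -234.9, 105.2, 101.0, -88.7] 1886 all [609.4, -241.4, 116.2, 116.1, 12.2]
t 17.98 p [ 611.9 -239.1   97.1] yaw 12.2 w 55.7 F [-0.2 -0.4 -2.2] grip 47.9
  shift [-2.1  0.5  1.1] turn [ 0.01 -0.02 -0.03] len 2.0
```

Emit:
send_rows([
  [1,0,0,1,0,0,0],
  [1,0,0,1.5,0,0,0],
  [0,0,0,1.5,0,0,0],
  [0,0,0,1.5,0,0,0],
  [0,0,0,1.5,0,0,0],
])

```text
time: 18.4
position: [0.6119, -0.2391, 0.0955]
ee_rot: [0.994, 0.106, 0.0, 0.0]
wrist_force: [1.2, -0.5, -0.4]
gripper_width: 0.0851
grip_force: 0.0
```

Emit:
send_rows([
  [0,0,0,0,0,0,0],
  [0,0,0,-15,0,0,0],
  [0,0,0,-45,0,0,0],
  [0,0,0,-80,0,0,0],
  [0,0,0,-105,0,0,0],
])

```text
time: 18.82
position: [0.6124, -0.2389, 0.2043]
ee_rot: [0.994, 0.106, 0.001, 0.0]
wrist_force: [1.1, -0.3, 0.7]
gripper_width: 0.0856
grip_force: 0.0
```

Run:
```python
from h import *
p=vision.get_image("wrist");survey(p,["cup","round_well","square_well"])
go((652,105.5,190,-9.2),(652,105.5,88,-9.2))
```

```text
cup 0.86 [224.0, 158.0, 296.0, 232.0] ztop 53.3 zmin 12.2 top [610.5, -240.5, 54.6, 54.4, -72.4] 1108 all [605.0, -244.1, 67.2, 59.9, 11.1]
round_well 0.94 [201.0, 124.0, 323.0, 241.0] ztop 15.7 zmin 6.8 top [617.2, -241.2, 108.0, 97.2, -77.3] 1024 all [610.0, -240.9, 115.6, 113.7, 13.3]
square_well 0.87 [69.0, 128.0, 200.0, 240.0] ztop 16.0 zmin 6.8 top [587.3, -135.0, 119.3, 100.2, -74.0] 2002 all [586.0, -131.8, 124.7, 114.3, -77.7]
t 19.02 p [ 612.2 -239.2  202.1] yaw 12.2 w 85.3 F [-0.4 -0.7 -0.4] grip 0.0
  shift [ 111.5 -328.6   11.8] turn [ 0.07 -0.12 21.37] len 347.0
  shift [ -0.  -0. 102.] turn [0. 0. 0.] len 102.0
```

Emit:
send_rows([
  [0,10,-29,0,0,0,0],
  [0,21,-62,0,0,0,0],
  [0,33,-96,0,0,0,0],
  [0,45,-130,0,0,0,0],
  [0,56,-164,0,0,0,0],
])

```text
time: 19.43
position: [0.6313, -0.0653, 0.1993]
ee_rot: [0.994, 0.106, -0.001, -0.0]
wrist_force: [1.1, 0.5, 0.2]
gripper_width: 0.0855
grip_force: 0.0
```

Emit:
send_rows([
  [0,11,-34,0,0,0,5],
  [0,23,-68,0,0,0,10],
  [0,34,-102,3,0,0,15],
  [0,45,-135,7,0,0,20],
  [0,55,-162,12,0,0,21.4],
])

```text
time: 19.85
position: [0.6507, 0.1061, 0.1876]
ee_rot: [0.997, -0.082, -0.001, -0.0]
wrist_force: [0.2, 0.8, 0.2]
gripper_width: 0.0853
grip_force: 0.0
```

Emit:
send_rows([
  [0,0,0,5,0,0,0],
  [0,0,0,15,0,0,0],
  [0,0,0,20,0,0,0],
  [0,0,0,20,0,0,0],
])

```text
time: 20.18
position: [0.6507, 0.1007, 0.1658]
ee_rot: [0.997, -0.081, -0.002, 0.001]
wrist_force: [-0.6, 0.1, 0.4]
gripper_width: 0.0851
grip_force: 0.0
```

Run:
```python
from h import *
p=vision.get_image("wrist");cv2.imwrite("pics/w8.png",p["color"][:,:,::-1]);survey(p,["dish"])
go((651.7,105.5,88,-9.2))
```

```text
dish 0.71 [214.0, 164.0, 288.0, 239.0] ztop 43.2 zmin 5.2 top [652.1, 105.6, 50.1, 50.0, -9.3] 1411 all [644.8, 107.8, 65.2, 60.8, -9.4]
t 20.28 p [651.5 101.1 167.7] yaw -9.3 w 85.4 F [-0.9  0.3 -0.9] grip 0.0
  shift [-0.4 -4.4 79.7] turn [ 0.05  0.06 -0.15] len 80.0
```

View pics/w8.png

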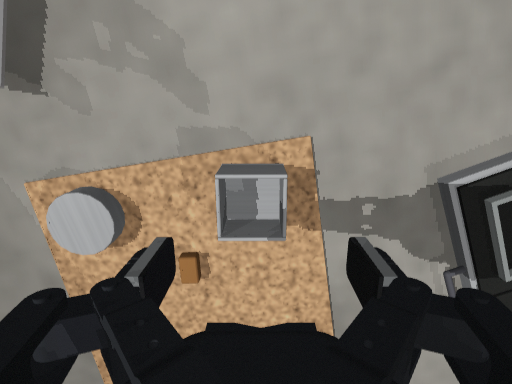

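The dish (252,205) is square to the gripper. The small block (190,268) is clear of the finger's path.

Emit:
send_rows([
  [0,0,-4.4,25,0,0,0],
  [0,0,-4.4,47,0,0,0],
  [0,0,-4.4,65,0,0,0],
  [0,0,-4.4,75,0,0,0],
  [0,0,-4.4,80,0,0,0],
], force=50)

```text
time: 20.7
position: [0.6518, 0.1062, 0.0871]
ee_rot: [0.997, -0.081, -0.001, 0.0]
wrist_force: [0.8, 0.1, -0.0]
gripper_width: 0.0851
grip_force: 0.0
```

Emit:
send_rows([
  [0,0,0,0,0,0,0],
  [1,0,0,0,0,0,0],
  [1,0,0,0,0,0,0],
  [1,0,0,0,0,0,0],
  [1,0,0,0,0,0,0],
])

```text
time: 21.12
position: [0.6531, 0.1076, 0.0898]
ee_rot: [0.997, -0.08, 0.001, -0.0]
wrist_force: [-0.7, 1.2, 6.7]
gripper_width: 0.0491
grip_force: 53.8
```

Emit:
send_rows([
  [1,0,0,-3,0,0,0],
  [1,0,0,-12,0,0,0],
  [1,0,0,-28,0,0,0],
  [1,0,0,-45,0,0,0],
  [1,0,0,-55,0,0,0],
])

```text
time: 21.53
position: [0.6528, 0.1076, 0.1458]
ee_rot: [0.997, -0.08, 0.001, -0.0]
wrist_force: [1.2, -0.4, -0.3]
gripper_width: 0.0493
grip_force: 52.8
```

Run:
```python
from h import *
p=vision.get_image("wrist");survey(p,["dish"])
go((587.5,-127.5,145,12.2))
```

```text
dish 0.8 [204.0, 192.0, 317.0, 312.0] ztop 99.0 zmin 61.3 top [652.1, 106.4, 50.2, 49.6, -9.2] 3480 all [650.8, 96.8, 69.4, 50.2, 81.2]
t 21.63 p [653.3 107.7 145.9] yaw -9.2 w 48.9 F [-0.2  0.7 -1.1] grip 52.8
  shift [-27.2 242.7   0.5] turn [ -0.03  -0.22 -21.43] len 244.0
```

Emit:
send_rows([
  [1,-2,20,0,0,0,0],
  [1,-6,50,0,0,0,0],
  [1,-10,85,0,0,0,0],
  [1,-14,120,0,0,0,0],
  [1,-17,150,0,0,0,0],
])

```text
time: 22.05
position: [0.6101, -0.0404, 0.1423]
ee_rot: [0.997, -0.081, -0.001, 0.0]
wrist_force: [-0.0, -0.0, -1.5]
gripper_width: 0.0494
grip_force: 52.8
```

Emit:
send_rows([
  [1,-3,30,0,0,0,-5],
  [1,-6,55,0,0,0,-10],
  [1,-8,75,0,0,0,-15],
  [1,-10,88,0,0,0,-20],
  [1,-10,93,0,0,0,-21.4],
])

```text
time: 22.47
position: [0.5852, -0.1315, 0.1422]
ee_rot: [0.994, 0.107, -0.001, 0.0]
wrist_force: [-0.3, 0.8, -1.5]
gripper_width: 0.0489
grip_force: 52.7
```

Emit:
send_rows([
  [1,0,0,5,0,0,0],
  [1,0,0,10,0,0,0],
  [1,0,0,10,0,0,0],
])

```text
time: 22.72
position: [0.5859, -0.1271, 0.1315]
ee_rot: [0.994, 0.106, -0.001, -0.001]
wrist_force: [-0.3, -0.0, -1.6]
gripper_width: 0.0492
grip_force: 52.7
```

Run:
```python
from h import *
p=vision.get_image("wrist");cv2.imwrite("pics/w9.png",p["color"][:,:,::-1]);survey(p,["dish","square_well"])
go((587.5,-127.5,97,12.2))
```

```text
dish 0.77 [203.0, 192.0, 318.0, 315.0] ztop 84.8 zmin 47.1 top [584.7, -128.5, 51.0, 50.0, 12.0] 3742 all [584.7, -128.5, 51.0, 50.0, 12.0]
dish 0.49 [244.0, 312.0, 285.0, 328.0] ztop 19.6 zmin 8.8 top [498.3, -148.6, 24.0, 4.5, -75.6] 162 all [496.7, -148.7, 32.7, 7.7, -74.8]
square_well 0.95 [176.0, 132.0, 348.0, 241.0] ztop 16.0 zmin 6.9 top [609.4, -125.2, 91.2, 55.3, -81.7] 1704 all [602.3, -125.2, 115.7, 80.7, -78.0]
t 22.87 p [ 586.7 -127.1  132.9] yaw 12.2 w 49.1 F [ 0.2 -0.  -1.1] grip 52.7
  shift [ 0.7  0.6 35.9] turn [-0.04  0.02  0.02] len 36.0
```

View pics/w9.png

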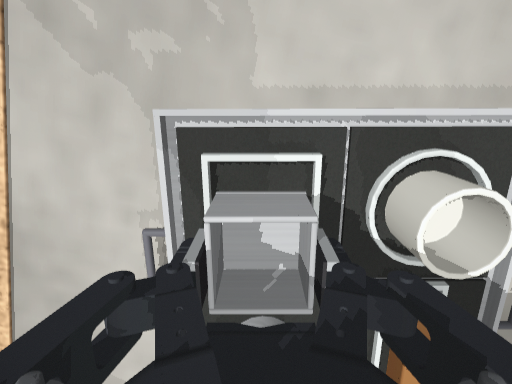

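The dish (262,265) is square over its well. The cup (440,215) stands upright in the round well.

Emit:
send_rows([
  [1,1,0,8,0,0,0],
  [1,1,0,16,0,0,0],
  [1,1,0,24,0,0,0],
  [1,1,0,31,0,0,0],
  [1,1,0,34,0,0,0],
])

```text
time: 23.28
position: [0.5868, -0.1278, 0.0975]
ee_rot: [0.994, 0.106, -0.001, -0.0]
wrist_force: [-1.0, 0.1, -1.4]
gripper_width: 0.049
grip_force: 52.7
```

Emit:
send_rows([
  [1,0,0,1,0,0,0],
  [1,0,0,1.5,0,0,0],
  [0,0,0,1.5,0,0,0],
  [0,0,0,1.5,0,0,0],
  [0,0,0,1.5,0,0,0],
])

```text
time: 23.7
position: [0.5879, -0.128, 0.0983]
ee_rot: [0.994, 0.106, 0.0, 0.0]
wrist_force: [-0.0, 0.4, 0.7]
gripper_width: 0.0825
grip_force: 0.0
```

Emit:
send_rows([
  [0,0,0,0,0,0,0],
  [0,0,0,-15,0,0,0],
  [0,0,0,-50,0,0,0],
  [0,0,0,-90,0,0,0],
  [0,0,0,-130,0,0,0],
])

```text
time: 24.12
position: [0.5871, -0.1277, 0.229]
ee_rot: [0.994, 0.106, -0.001, -0.0]
wrist_force: [0.7, -0.5, -0.1]
gripper_width: 0.086
grip_force: 0.0
```

Emit:
send_rows([
  [0,-40,0,-10,0,0,0],
  [0,-70,0,-20,0,0,0],
  [0,-90,0,-30,0,0,0],
  [0,-90,0,-30,0,0,0],
  [0,-90,0,-30,0,0,0],
])

```text
time: 24.53
position: [0.4993, -0.1476, 0.2589]
ee_rot: [0.994, 0.105, 0.001, 0.001]
wrist_force: [-0.5, 0.1, -0.3]
gripper_width: 0.0855
grip_force: 0.0
```

Run:
```python
from h import *
p=vision.get_image("wrist");cv2.imwrite("pics/w10.png",p["color"][:,:,::-1]);survey(p,["dish","perch","collar","cup"])
p=vision.get_image("scene");survey(p,["blank","offcut"])
go()
```

```text
dish 0.61 [231.0, 57.0, 285.0, 113.0] ztop 48.3 zmin 9.9 top [586.1, -129.4, 50.1, 49.3, -77.9] 728 all [586.3, -130.6, 52.5, 49.3, -77.9]
perch 0.9 [350.0, 157.0, 377.0, 238.0] ztop 33.0 zmin 16.4 top [498.5, -263.6, 88.2, 20.5, 13.1] 1484 all [495.2, -264.8, 96.4, 28.3, 18.6]
collar 0.59 [236.0, 172.0, 286.0, 224.0] ztop 29.0 zmin 12.4 top [473.7, -154.4, 52.7, 52.5, -78.9] 1206 all [473.5, -154.8, 53.4, 52.7, 39.3]
cup 0.6 [343.0, 52.0, 416.0, 118.0] ztop 53.3 zmin 12.1 top [609.4, -240.1, 55.1, 54.7, 55.2] 1039 all [616.5, -244.2, 71.0, 55.4, -30.7]
blank 0.69 [361.0, 178.0, 382.0, 194.0] ztop 23.6 zmin 2.6 top [656.7, 240.8, 53.1, 51.2, 64.8] 147 all [645.6, 242.8, 76.2, 54.9, -9.1]
offcut 0.65 [291.0, 159.0, 301.0, 171.0] ztop 26.8 zmin 3.8 top [444.8, 102.2, 54.2, 21.0, -19.9] 62 all [445.4, 101.4, 55.7, 21.7, -21.4]
t 24.93 p [ 499.9 -146.6  257.3] yaw 12.2 w 85.5 F [-0.2 -0.5 -1. ] grip 0.0
```

View pics/w10.png

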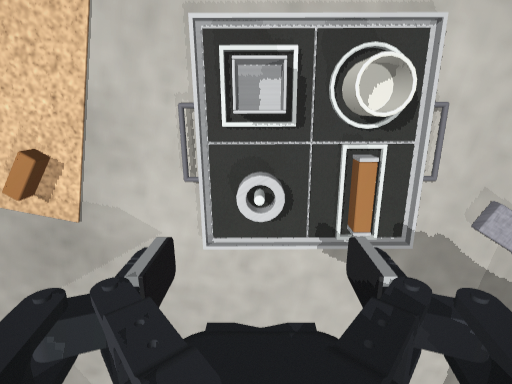

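The wrist view shows all four parts seated: dish (259,85), cup (375,85), ring over the post (260,197) and perch (363,195). Their measured heights agree. The disc and offcut have not moved.

```bash
python3 -c "
from plant import env
print(env.job_done())"
```

```text
the job is handed in; nothing more can be done
None
```

I put the perch, ring, cup and dish in their places in the caddy, left the disc and offcut where they lay, and handed the job in at about 25 s; the last camera measurements put all six within tolerance, but the hand-in returned no verdict.

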